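# Slide a hair roller home on the peg board's curved rod

### The arm

A 6-joint arm with a two-finger parallel gripper is mounted at the origin on the work surface. World frame = base frame: x ahead of the robot, y to its left, z up, the work surface at z = 0. Lengths are in mm, angles in rad, forces in N, time in s.
With the tool pointing down it reaches from about 275 to 1000 mm from the base axis. Payload 8.4 kg.
Tool frame: the origin (TCP) lies at the very end of the fingers, on their centre line; the grasp point (between the pads) lies 19 mm behind it (manip.grip_point_offset is the z of the grasp point in the tool frame, in mm); z points along the fingers, y is the line along which they close (so a half turn about z gives the same grasp; the last joint's range is limited). The gripper opens to 85 mm and grips with 20 to 120 N. Pads are 22 mm wide; open, the fingers measure 114 mm over their backs; the gripper's body (76 mm by 85 mm) begins 54 mm behind the grasp point. The pads swing forward as they close: fully open they stand 13 mm farther back than shut.
Start: joints at [1.176, 0.353, 1.633, -0, 1.155, -0.002], TCP at [239.234, 577.404, 231.281] pointing down, gripper open.
Joint ranges: [-2.63, 2.63], [-0.92, 2.1], [0.06, 2.66], [-1.3, 4.44], [0, 2.69], [-3.02, 3.02]. Speed limits (rad/s): [2.22, 2.22, 2.79, 3.14, 3.14, 3.14].

### API

Orientations are given as a unit quaternion [w, x, y, z].
In Python, from rig import sense, imaging, manip gives the robot as it stands.
- The arm moves only by the tool jog_arm, never from a script. Its arguments are lists of equal length, an entry for each row: "angular": the turn, a rotation vector about the tool's x, y, z in degrees, a list of three; "dp": the shift along the tool's x, y, z in m, a list of three; "grip": the closure, from 0 (fully open) to 1 (shut). In form: {"angular": [[rx, ry, rz], ...], "dp": [[dx, dy, dz], ...], "grip": [grip, ...]}. A call has 1 to 8 rows; each row shifts and turns the commanded pose from where the row before left it, along the tool's axes as they then stand; what a row does not reach is not made up. A row lasts 1/8 s, in which the tool goes at most 62.5 mm and 10.7 degrees, less where a joint would pass 70% of its speed; a pose out of reach is approached as far as the arm can. A call with a gripper value outside its range is refused whole. The fingers move at their own pace and stop on an object; "squeeze" is the grip in N (left out, the last holds). Time passes only in rows, so rows that do not move let the fingers close. It gives the time, the measured TCP pose, the force, the opening and the grip force at its end, in the units of the state.
- sense(): the state, without advancing time (a new reading comes with each control period).
- imaging.snapshot(name): name is "scene" or "top"; returns a dict with "color" (384x512x3 uint8, red, green, blue), "z_map" (384x512 float32, mm along the optical axis (not along the pixel's ray), 0 where there is no reading), "camera_matrix" (3x3 intrinsics, pixels), "dist" ([k1, k2, p1, p2, k3] as OpenCV has them; the pictures are not rectified), "pose" (4x4, takes a point from camera to world coordinates). Camera axes: x right, y down, z forward; pixel columns grow to the right and rows downward; lengths in mm; the calibration is good to about 2 mm. A picture is of the moment at which its call begins.
- manip.job_done(): hands the job in; it is judged then, once.
The state is a dict: "time": time; "joint_positions": joint angles; "qd": joint speeds; "joint_torque": joint torques, N m; "position": TCP position; "tcp_rot": TCP orientation; "force": force on the tool from outside, world axes, zero at the start; "wrist_torque": the same for the moment, N m; "gripper_width": finger opening in mm; "grasp_force": force on a finger pad.
Only numpy, scipy, OpenCV 4.12 (cv2) and the standard library are available. Lean on these libraries where they do the work, as an engineer would, in place of code of your own. Each camera call takes 0.05 s, during which the arm holds its last target. There are 200 camera calls.

### The job

Put the loose pink hair roller back on the peg board's curved chrome rod: thread it over the free end, slide it round the bend, turning it as the rod turns, and press it snugly onto the black rubber cone at the root. Go by feel and never force it, for the hard plastic cracks easily, then let go and leave everything else where it is.

Things in the scene. Friction and masses are not known exactly. Their poses are not given: they have to be found in the camera images.
- pink_roller_center (a point): centre of the loose pink hair roller: a stiff hollow tube open at both ends, 60 long, 36 outside, round bore 22 straight through; its x axis is the tube's axis, level. It lies on the 3 mm mat (centre 21 above the counter), 20 to 45 g. Either end may go first. Pressed with over 12 N against the rod or cone it cracks. It can swap places with the mint one.
- pegboard: white peg board, 430 x 6 x 245 high, fixed upright, facing -y, with brush, comb, clipper, cap case and clipped rollers hung on its front up to 45 deep (none higher than 205). Origin: on the counter under the rod's bracket, in the front face; z up; x along the board towards its longer part, the way the rod's free end points.
- rod_pivot (a point): in the swivel bracket, where the centre line of the chrome rod meets the vertical swivel axis: 14 in front of the board, 200 above the counter; axes as the board's. The stiff swivel stays put under any allowed push but stands turned, up to 7 degrees either way from square; this turn is in none of the given poses, so find it by feel or by eye.
- bend_center (a point): centre of the rod's bend if the rod stood square (fixed to the board, 100 along x and -100 along y from the front face; turn it about the pivot as the rod is turned). The rod is 16 thick, level, 200 above the counter. From the pivot: 86 straight out (-y), a quarter bend of 100 centre-line radius towards +x, then 33 straight along +x to its free round nose.
- seat (a point): where the roller's centre lies when home, if the rod stood square: 46.5 from the pivot along the rod. There the roller's end meets the black rubber cone round the rod's root (radius 14.5 at 12 from the pivot, 8.8 at 20). A snug seat is a push of about 4 to 6 N along the rod, held a moment; the cone hardly gives.
- mat: grey mat, 200 x 260 x 3, on which the loose rollers lie; origin at the centre of its underside
- mint_roller_center (a point): centre of the other loose roller, mint green and thicker, 46 outside, 60 long: leave it
- tumbler_center (a point): middle of a blue tumbler, 72 across, 95 high: leave it
- cream_jar_center (a point): middle of a white cream jar, 68 across, about 50 high: leave it
- soap_dish_center (a point): middle of a white soap dish with a bar of soap, 115 x 80 x 32 high: leave it
- handbrush_center (a point): middle of a wooden nail brush, 85 x 40 x 33 high: leave it
- powder_tin_center (a point): middle of a pink round tin, 66 across, 60 high: leave it
Mind the look-alikes: they are no part of the job. Of the things that look like the part that bears pink_roller_center, the largest one is meant.

How it is judged (in metres and radians):
On the way:
1. the pink roller, round the bend and at the root of the rod, is pressed snugly onto the rubber cone (distance between pink_roller_center and rod_pivot below 0.049 m and contact force between pink_roller and pegboard above 3 N), for 0.1 s.
At the end, for the whole second after the job is handed in: the pink roller hangs on the root of the rod at rest, its end within 3.5 mm of fully home on the rubber cone, its axis within 0.25 rad of square to the board (distance between pink_roller_center and rod_pivot below 0.05 m and angle between the x axis of pink_roller_center and the y axis of rod_pivot, either way round below 0.25 rad and linear speed of pink_roller below 0.01 m/s); the robot touches nothing.
It fails at once if the pink roller was forced (over 12 N) against the rod, the cone or the board (contact force between pink_roller and pegboard above 12 N).
It fails at once if another thing was moved by more than 20 mm (distance of any of mint_roller_center, tumbler_center, cream_jar_center, soap_dish_center, handbrush_center, powder_tin_center from where it was at the start of the episode above 0.02 m).
It also fails if it takes over 72 s, if anything falls off the work surface, if the arm or the gripper's body presses on something with over 40 N, if the wrist force passes 120 N, or if a joint passes its speed limit or range.

## Working session

There is one attempt and no reset: what is moved stays moved. The work goes in short steps, Python scripts to look and compute and a tool call to move; the robot and the scene stay as the last step left them, time stands still between calls to the robot, and variables do not carry over. Pictures are saved under pics/ and viewed, at most 10 in all, crops included, and the job is handed in when it is done.

Besides the shell and the picture viewer there is one more tool, called as a command line: name --argument value ..., lists and objects as JSON in quotes. jog_arm: Moves the arm, as the interface text tells. Its arguments: {"type":"object","properties":{"angular":{"type":"array"},"dp":{"type":"array"},"grip":{"type":"array"},"squeeze":{"type":"number"}},"required":["angular","dp","grip"]}

```bash
ls; mkdir -p pics; cat > h.py <<'E'
import numpy as np, cv2, json
from rig import sense, imaging, manip
def snap(n):
    return imaging.snapshot(n)
def save(s,f): cv2.imwrite(f,s["color"][:,:,::-1])
def cloud(s):
    h,w=s["z_map"].shape
    uv=np.stack(np.meshgrid(np.arange(w),np.arange(h)),-1).reshape(-1,1,2).astype(np.float64)
    n=cv2.undistortPoints(uv,np.array(s["camera_matrix"],float),np.array(s["dist"],float)).reshape(h,w,2)
    z=s["z_map"].astype(float)
    p=np.dstack([n[...,0]*z,n[...,1]*z,z]); T=np.array(s["pose"])
    P=p@T[:3,:3].T+T[:3,3]; P[z<=0]=np.nan
    return P
E
python3 - <<'E'
from h import *
import pickle
a=snap("scene");b=snap("top")
pickle.dump((a,b),open("s0.pkl","wb"))
cv2.imwrite("pics/0.png",np.vstack([a["color"],b["color"]])[:,:,::-1][:, :])
save(a,"pics/a.png");save(b,"pics/b.png")
for s in(a,b):print(np.round(s["pose"],3).tolist(),np.round(s["camera_matrix"],1).tolist())
print(sense())
E
```

```text
pics
[[0.785, 0.321, -0.529, 956.479], [0.619, -0.426, 0.66, -532.215], [-0.014, -0.846, -0.533, 583.477], [0.0, 0.0, 0.0, 1.0]] [[360.9, 0.0, 256.9], [0.0, 360.9, 192.0], [0.0, 0.0, 1.0]]
[[-0.003, -0.995, 0.101, 400.676], [-1.0, 0.001, -0.018, 29.932], [0.017, -0.101, -0.995, 1043.671], [0.0, 0.0, 0.0, 1.0]] [[348.9, 0.0, 257.6], [0.0, 348.9, 197.7], [0.0, 0.0, 1.0]]
{'time': 0.1, 'joint_positions': array([ 1.17558588e+00,  3.53605344e-01,  1.63404397e+00, -2.78616213e-06,
        1.15520321e+00, -2.39214849e-03]), 'qd': array([-0.00140331, -0.00075511, -0.00265375, -0.00140139, -0.00064644,
        0.00074188]), 'joint_torque': array([-1.65839741e-03, -6.06353259e+01, -3.42819107e+01, -1.43332468e-04,
        4.00130753e-03,  1.00904322e-05]), 'position': array([239.08024171, 577.00936024, 230.62698912]), 'tcp_rot': array([-1.23160367e-04,  1.95148194e-01,  9.80773565e-01, -6.17783381e-04]), 'force': array([0.12985413, 0.08242711, 0.43536302]), 'wrist_torque': array([-0.00151785,  0.03207291, -0.01263626]), 'grasp_force': 0.0, 'gripper_width': 85.55046960719521}
```

View pics/a.png

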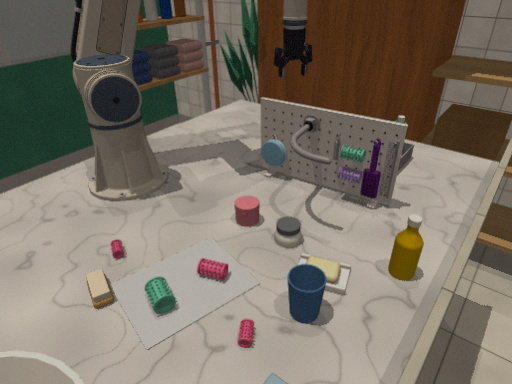

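View pics/b.png

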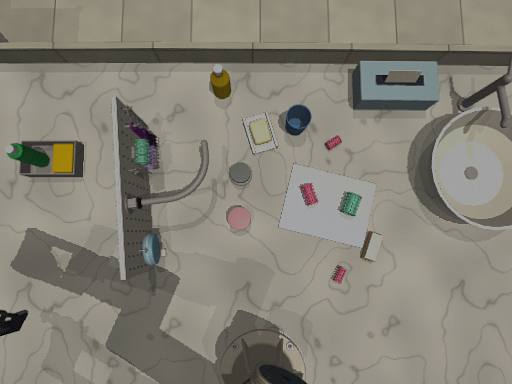

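Pink candidates in the top view are (309,194) on the mat, (333,143) and (339,274). The one at (309,194) is the largest and the only one on the mat, so it fits the description. I'll confirm that in a crop and measure.

```bash
cat > m.py <<'E'
from h import *
import pickle
a,b=pickle.load(open("s0.pkl","rb"))
for n,s in(("scene",a),("top",b)):
    P=cloud(s); hsv=cv2.cvtColor(s["color"],cv2.COLOR_RGB2HSV)
    m=((hsv[...,0]>160)|(hsv[...,0]<3))&(hsv[...,1]>120)&(hsv[...,2]>70)&(P[...,2]<100)
    k,l,st,c=cv2.connectedComponentsWithStats(m.astype(np.uint8))
    for i in range(1,k):
        if st[i,4]<40: continue
        q=P[l==i]; q=q[q[:,2]>8]
        if len(q)<10: continue
        (cx,cy),(w,h),ang=cv2.minAreaRect(q[:,:2].astype(np.float32)); bx=cv2.boxPoints(((cx,cy),(w,h),ang))
        e=bx[1]-bx[0] if np.hypot(*(bx[1]-bx[0]))>np.hypot(*(bx[2]-bx[1])) else bx[2]-bx[1]
        print(n,c[i].round(),st[i,4],"ctr",round(cx),round(cy),"dims",round(w),round(h),"yaw",np.degrees(np.arctan2(e[1],e[0])).round(1),"ztop",np.nanpercentile(q[:,2],98).round(1))
    # rod : height 195-215, front of board
    r=P[(P[...,2]>185)&(P[...,2]<215)&(P[...,1]>150)&(P[...,0]>150)]
    print(n,"rod pts",len(r)); np.save(n+"_rod.npy",r)
P=cloud(b)
# board top edge
q=P[(P[...,2]>236)&(P[...,2]<260)]; q=q[(q[:,0]>100)&(q[:,1]>250)]
print("boardtop",len(q),np.percentile(q,[1,50,99],axis=0).round(1).tolist())
print(cv2.fitLine(q[:,:2].astype(np.float32),cv2.DIST_HUBER,0,.01,.01).ravel())
P=cloud(a)
f=P[(P[...,2]>215)&(P[...,2]<240)&(P[...,1]>250)&(P[...,1]<520)]
print("front",len(f)); l=cv2.fitLine(f[:,:2].astype(np.float32),cv2.DIST_HUBER,0,.01,.01).ravel();print(l,np.percentile(f,[1,50,99],axis=0).round(1).tolist())
cv2.imwrite("pics/c.png",np.hstack([cv2.resize(b["color"][125:300,270:400],None,fx=3,fy=3),cv2.resize(b["color"][90:265,105:230],None,fx=3,fy=3)])[:,:,::-1])
E
python3 m.py
```

```text
scene [117. 249.] 173 ctr 280 -228 dims 23 47 yaw -26.1 ztop 26.8
scene [212. 269.] 437 ctr 516 -143 dims 58 33 yaw 18.9 ztop 40.0
scene [246. 333.] 342 ctr 674 -219 dims 24 44 yaw -56.6 ztop 27.2
scene rod pts 2831
top [333. 142.] 93 ctr 673 -217 dims 22 42 yaw -56.7 ztop 28.5
top [309. 194.] 161 ctr 515 -139 dims 59 32 yaw 18.5 ztop 40.6
top [339. 274.] 80 ctr 279 -226 dims 23 42 yaw -28.8 ztop 27.9
top rod pts 1334
boardtop 1248 [[225.8, 313.9, 236.5], [499.4, 335.7, 244.7], [718.4, 528.1, 255.2]]
[9.9614894e-01 8.7676980e-02 5.0608279e+02 3.3546881e+02]
front 1399
[9.965267e-01 8.327392e-02 5.332410e+02 3.329655e+02] [[-546.7, 310.3, 215.3], [527.7, 334.3, 227.5], [722.2, 505.2, 239.7]]
```

View pics/c.png

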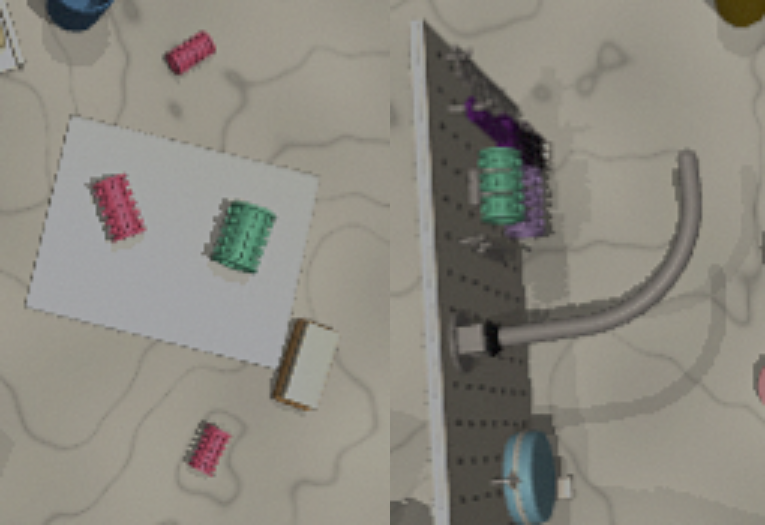

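The crop confirms it: the mat roller at (309,194) is clearly longer than the two small pink ones, with the mint one beside it. The rod's free nose is near (204,142) in the top view and its root near (133,203). Next I'll fit the rod's centre line to the depth points.

```bash
cat > rod.py <<'E'
import numpy as np
from scipy.optimize import least_squares
R=100.
def path(s):  # s from pivot along the rod, square frame: returns xy, tangent (outward)
    s=np.atleast_1d(s).astype(float); L=86+np.pi*50
    f=np.clip((s-86)/R,0,np.pi/2)
    x=R*(1-np.cos(f))+np.clip(s-L,0,None); y=-np.minimum(s,86)-R*np.sin(f)
    return np.c_[x,y],np.c_[np.sin(f),-np.cos(f)]
S=np.linspace(22,86+np.pi*50+33,500); C0=path(S)[0]
def rot(t): return np.array([[np.cos(t),-np.sin(t)],[np.sin(t),np.cos(t)]])
E
cat > m2.py <<'E'
from h import *
from rod import *
for n in("top","scene"):
    r=np.load(n+"_rod.npy")
    def dist(p):
        C=C0@rot(p[2]).T+p[:2]
        d=r[:,None,:2]-C[None]; return np.linalg.norm(d,axis=2).min(1)
    p=np.array([420,315,0.08])
    for th in(30,15,11,10):
        k=dist(p)<th; rr=r; r=r[k]
        p=least_squares(dist,p,loss="soft_l1",f_scale=3).x; q=r; r=rr
    print(n,p.round(3),np.degrees(p[2]).round(2),len(q),dist(p)[k].mean(),"ztop",np.percentile(q[:,2],[50,95,99]).round(1))
    print("tip",(path(86+np.pi*50+33)[0]@rot(p[2]).T+p[:2]).round(1), "max x of pts",q[:,0].max())
    # board face distance from pivot
E
python3 m2.py
```

```text
top [4.72684e+02 3.24080e+02 9.10000e-02] 5.24 531 3.9016884688151725 ztop [206.8 210.5 212.8]
tip [[622.1 151. ]] max x of pts 627.0705956916104
scene [ 4.29093e+02  3.60809e+02 -1.37000e-01] -7.87 108 4.8631974709610475 ztop [203.8 212.1 214.6]
tip [[535.4 158.4]] max x of pts 540.0314774459985
```

```bash
sed -i 's/420,315,0.08/472,324,0.09/' m2.py; python3 m2.py; python3 - <<'E'
from h import *
import pickle
a,b=pickle.load(open("s0.pkl","rb"))
P=cloud(b)
for u,v in((145,201),(165,197),(185,187),(203,165),(205,150),(204,144)): print(P[v,u].round(1))
P=cloud(a)
for u,v in((318,157),(328,160),(300,130),(310,125),(295,145)): print(u,v,P[v,u].round(1))
print(path) if 0 else None
s=sense();print(s["position"],manip.grip_point_offset)
E
```

```text
top [4.73062e+02 3.23739e+02 9.20000e-02] 5.28 543 4.035971119865965 ztop [206.7 210.5 212.7]
tip [[622.6 150.8]] max x of pts 627.0705956916104
scene [ 4.93241e+02  3.48316e+02 -1.67000e-01] -9.59 288 4.634210338708546 ztop [205.5 211.  213.7]
tip [[593.4 142.8]] max x of pts 546.8763140150622
[477.3 284.6 209.5]
[487.  237.3 208.2]
[538.6 229.6   0.8]
[564.9 147.3 208.5]
[601.9 142.8 209. ]
[617.6 145.9 205.9]
318 157 [600.4 139.4 206.2]
328 160 [625.9 140.4 205.9]
300 130 [480.4 251.3 206. ]
310 125 [482.  300.3 205. ]
295 145 [522.2 162.5 206.4]
[239.08024171 577.00936024 230.62698912] -18.700000000000003
```

```bash
cat > m3.py <<'E'
from h import *
from rod import *
import pickle
a,b=pickle.load(open("s0.pkl","rb"))
p=np.array([473.06,323.74,.092])
for s in (b,a):
    P=cloud(s); hsv=cv2.cvtColor(s["color"],cv2.COLOR_RGB2HSV)
    P=P[(P[...,2]>185)&(P[...,2]<216)&(hsv[...,1]<60)]
    q=(P[:,:2]-p[:2])@rot(p[2])
    d=np.linalg.norm(q[:,None]-C0[None],axis=2); i=d.argmin(1)
    t=path(S)[1][i]; nrm=np.c_[-t[:,1],t[:,0]]
    sd=((q-C0[i])*nrm).sum(1)
    ok=np.abs(sd)<20
    for s0 in range(22,280,15):
        k=ok&(d.min(1)<20)&(S[i]>s0)&(S[i]<=s0+15)
        if k.sum()>3: print(s0,k.sum(),"lo %.1f med %.1f hi %.1f z %.1f"%(*np.percentile(sd[k],[3,50,97]),np.percentile(P[k,2],95)))
    print()
E
python3 m3.py
```

```text
22 38 lo -9.6 med -1.0 hi 9.4 z 210.1
37 38 lo -6.7 med 0.5 hi 8.1 z 209.1
52 42 lo -5.7 med 0.7 hi 8.8 z 209.0
67 39 lo -4.8 med 0.7 hi 9.2 z 209.8
82 43 lo -5.1 med 1.7 hi 9.1 z 209.7
97 38 lo -5.1 med 1.4 hi 9.4 z 208.8
112 44 lo -5.7 med 0.2 hi 8.5 z 211.0
127 40 lo -7.0 med -0.4 hi 7.4 z 209.4
142 45 lo -7.6 med -1.6 hi 7.2 z 210.1
157 38 lo -8.1 med -2.2 hi 5.7 z 208.7
172 44 lo -9.1 med -3.0 hi 5.3 z 209.4
187 42 lo -9.8 med -4.1 hi 4.7 z 209.4
202 42 lo -10.7 med -5.0 hi 3.6 z 209.3
217 42 lo -11.1 med -4.9 hi 3.2 z 209.8
232 43 lo -11.6 med -4.9 hi 3.1 z 209.9
247 38 lo -11.7 med -5.5 hi 2.0 z 210.6
262 51 lo -10.9 med -4.3 hi 3.9 z 209.8

22 36 lo -14.4 med 2.6 hi 12.6 z 212.6
37 17 lo -0.7 med 5.8 hi 7.8 z 207.7
52 19 lo -4.0 med 4.2 hi 8.2 z 207.2
67 15 lo 0.4 med 7.1 hi 9.0 z 207.8
82 20 lo -1.6 med 5.5 hi 9.8 z 208.2
97 14 lo -1.5 med 5.7 hi 9.4 z 207.6
112 16 lo -5.5 med 1.3 hi 8.6 z 207.3
127 14 lo -8.0 med 1.0 hi 7.5 z 207.3
142 18 lo -9.9 med -4.7 hi 3.2 z 207.7
157 19 lo -10.4 med -6.4 hi 1.1 z 207.7
172 21 lo -11.6 med -9.0 hi -1.7 z 207.8
187 34 lo -12.7 med -10.2 hi -1.9 z 207.4
202 34 lo -13.6 med -10.4 hi -2.6 z 207.4
217 37 lo -13.9 med -10.9 hi -3.3 z 207.3
232 45 lo -14.6 med -11.6 hi -4.2 z 207.3
247 43 lo -15.2 med -11.1 hi -5.6 z 207.8
262 60 lo -13.4 med -10.0 hi -4.0 z 207.6
```

```bash
cat > m4.py <<'E'
from h import *
from rod import *
import pickle
a,b=pickle.load(open("s0.pkl","rb"))
P=cloud(b); hsv=cv2.cvtColor(b["color"],cv2.COLOR_RGB2HSV)
P=P[(P[...,2]>190)&(P[...,2]<216)&(hsv[...,1]<60)]
def sg(p,P=P):
    q=(P[:,:2]-p[:2])@rot(p[2]); d=np.linalg.norm(q[:,None]-C0[None],axis=2); i=d.argmin(1)
    t=path(S)[1][i]; return ((q-C0[i])*np.c_[-t[:,1],t[:,0]]).sum(1),d.min(1),S[i],((q-C0[i])*t).sum(1)
def bins(p):
    sd,d,s,al=sg(p,P[k]); return np.array([np.mean(np.percentile(sd[(s>x)&(s<=x+15)],[5,95])) for x in range(30,260,15)])
p=np.array([473.06,323.74,.092])
for _ in range(4):
    k=sg(p)[1]<16
    p=least_squares(bins,p,diff_step=1e-3).x
    print(p.round(3),np.degrees(p[2]),bins(p).round(1))
sd,d,s,al=sg(p,P[k]); print("overhang past the model end",al.max(), "tip",path(S[-1])[0]@rot(p[2]).T+p[:2], "seat",path(46.5)[0]@rot(p[2]).T+p[:2])
E
python3 m4.py
python3 - <<'E'
import pickle,sys
sys.path.insert(0,'.')
from h import *
a,b=pickle.load(open("s0.pkl","rb"))
for s in(a,b):
    P=cloud(s)
    k=(P[...,2]>215)&(P[...,2]<250)&(P[...,1]>280)&(P[...,1]<380)&(P[...,0]>150)
    q=P[k]
    l=cv2.fitLine(q[:,:2].astype(np.float32),cv2.DIST_HUBER,0,.01,.01).ravel()
    print(np.degrees(np.arctan2(l[1],l[0])),"y at x=470",l[3]+(470-l[2])*l[1]/l[0],np.percentile(q[:,0],[1,99]))
E
```

```text
[4.73258e+02 3.15361e+02 1.29000e-01] 7.41689007634996 [-0.1  0.2 -0.  -0.1  0.2  0.2 -0.2 -0.1  0.   0.2 -0.3 -0.4  0.1  0.2
 -0.1  0.3]
[4.73258e+02 3.15361e+02 1.29000e-01] 7.41689007634996 [-0.1  0.2 -0.  -0.1  0.2  0.2 -0.2 -0.1  0.   0.2 -0.3 -0.4  0.1  0.2
 -0.1  0.3]
[4.73258e+02 3.15361e+02 1.29000e-01] 7.41689007634996 [-0.1  0.2 -0.  -0.1  0.2  0.2 -0.2 -0.1  0.   0.2 -0.3 -0.4  0.1  0.2
 -0.1  0.3]
[4.73258e+02 3.15361e+02 1.29000e-01] 7.41689007634996 [-0.1  0.2 -0.  -0.1  0.2  0.2 -0.2 -0.1  0.   0.2 -0.3 -0.4  0.1  0.2
 -0.1  0.3]
overhang past the model end 0.2714676895638173 tip [[629.15579703 148.08641654]] seat [[479.26082253 269.25054746]]
5.2683454 y at x=470 327.252 [302.50685811 722.2582172 ]
5.1411676 y at x=470 329.21008 [301.72778876 718.28452998]
```

The rod fit is good: pivot about (473,315), heading +7.4°, nose about (629,148), with bin residuals below 0.4 mm. Now a helper for jog numbers, plus the mint roller's extent for finger clearance.

```bash
cat > j.py <<'E'
import numpy as np, sys
from scipy.spatial.transform import Rotation as Ro
from rig import sense
def down(h):
    h=np.radians(h); x=np.array([np.cos(h),np.sin(h),0]); z=np.array([0,0,-1.]); return Ro.from_matrix(np.c_[x,np.cross(z,x),z])
def go(pos,h):
    s=sense(); q=s["tcp_rot"]; r=Ro.from_quat([q[1],q[2],q[3],q[0]])
    print("dp mm tool",r.inv().apply(np.array(pos)-s["position"]).round(2),"rotvec deg",np.degrees((r.inv()*down(h)).as_rotvec()).round(2),"now",s["position"].round(2),"F",s["force"].round(2),"T",s["wrist_torque"].round(3),"w",round(s["gripper_width"],1),"t",s["time"])
if __name__=="__main__": a=[float(v) for v in sys.argv[1:]]; go(a[:3],a[3])
E
python3 - <<'E'
from h import *
import pickle
from j import go
a,b=pickle.load(open("s0.pkl","rb"))
for s in(a,b):
    P=cloud(s); hsv=cv2.cvtColor(s["color"],cv2.COLOR_RGB2HSV)
    q=P[(hsv[...,0]>65)&(hsv[...,0]<90)&(hsv[...,1]>90)&(P[...,2]>8)&(P[...,2]<60)&(P[...,1]<-100)&(P[...,1]>-300)&(P[...,0]>400)]
    print(cv2.boxPoints(cv2.minAreaRect(q[:,:2].astype(np.float32))).round().tolist())
go([515.5,-141,340],157.5)
E
```

```text
[[450.0, -273.0], [507.0, -295.0], [522.0, -255.0], [465.0, -233.0]]
[[451.0, -269.0], [504.0, -290.0], [520.0, -251.0], [466.0, -230.0]]
dp mm tool [-530.21 -557.65 -108.67] rotvec deg [-0.07 -0.   -0.01] now [239.08 577.01 230.63] F [0.13 0.08 0.44] T [-0.002  0.032 -0.013] w 85.6 t 0.1
```

jog_arm --angular '[[0,0,0],[0,0,0],[0,0,0],[0,0,0],[0,0,0],[0,0,0],[0,0,0],[0,0,0]]' --dp '[[0,0,-0.04],[0,0,-0.04],[0,0,-0.03],[-0.02,-0.02,0],[-0.035,-0.037,0],[-0.035,-0.037,0],[-0.035,-0.037,0],[-0.035,-0.037,0]]' --grip '[0.35,0.35,0.35,0.35,0.35,0.35,0.35,0.35]' --squeeze 20

```text
time: 1.1
position: [322.9, 359.3, 341.0]
tcp_rot: [-0.0, 0.195, 0.981, -0.0]
force: [0.4, 0.3, -0.3]
gripper_width: 55.7
grasp_force: 0.0
```

jog_arm --angular '[[0,0,0],[0,0,0],[0,0,0],[0,0,0],[0,0,0],[0,0,0],[0,0,0],[0,0,0]]' --dp '[[-0.035,-0.037,0],[-0.035,-0.037,0],[-0.035,-0.037,0],[-0.035,-0.037,0],[-0.035,-0.037,0],[-0.035,-0.037,0],[-0.035,-0.037,0],[-0.035,-0.037,0]]' --grip '[0.35,0.35,0.35,0.35,0.35,0.35,0.35,0.35]'

```text
time: 2.1
position: [468.3, -21.4, 341.2]
tcp_rot: [-0.0, 0.195, 0.981, 0.0]
force: [0.6, 0.5, -0.4]
gripper_width: 55.2
grasp_force: 0.0
```

```bash
python3 j.py 515.5 -141 70 198.7
```

```text
dp mm tool [-89.41 -92.46 271.17] rotvec deg [ 1.000e-02 -0.000e+00 -4.122e+01] now [468.32 -21.38 341.18] F [ 0.62  0.48 -0.44] T [-0.009 -0.072  0.001] w 55.2 t 2.1
```

jog_arm --angular '[[0,0,0],[0,0,0],[0,0,0],[0,0,-8.2],[0,0,-8.2],[0,0,-8.2],[0,0,-8.2],[0,0,-8.4]]' --dp '[[-0.03,-0.031,0.03],[-0.03,-0.031,0.03],[-0.0294,-0.0305,0.03],[0,0,0.04],[0,0,0.04],[0,0,0.04],[0,0,0.03],[0,0,0.02]]' --grip '[0.35,0.35,0.35,0.35,0.35,0.35,0.35,0.35]'

```text
time: 3.1
position: [514.3, -139.1, 79.4]
tcp_rot: [-0.001, -0.165, 0.986, 0.0]
force: [0.3, -0.9, 0.6]
gripper_width: 55.4
grasp_force: 0.0
```

```bash
python3 - <<'E'
from h import *
from j import go
a=snap("scene"); cv2.imwrite("pics/d.png",cv2.resize(a["color"][200:320,140:300],None,fx=4,fy=4)[:,:,::-1])
b=snap("top")
for n,s in(("scene",a),("top",b)):
    P=cloud(s); hsv=cv2.cvtColor(s["color"],cv2.COLOR_RGB2HSV)
    m=((hsv[...,0]>160)|(hsv[...,0]<3))&(hsv[...,1]>120)&(P[...,2]<60)&(abs(P[...,0]-515)<45)&(abs(P[...,1]+141)<45)
    q=P[m]; print(n,len(q)); 
    if len(q)>5: print(cv2.minAreaRect(q[:,:2].astype(np.float32)))
go([515.5,-141,4],198.7)
E
```

```text
scene 440
((514.9381713867188, -142.6973114013672), (59.88959503173828, 34.46693801879883), 19.03750228881836)
top 2
dp mm tool [-1.52 -2.87 75.04] rotvec deg [ 0.15 -0.22  0.09] now [ 513.47 -138.86   79.05] F [-0.13  0.95 -0.3 ] T [0.014 0.04  0.005] w 55.6 t 3.2
```

View pics/d.png

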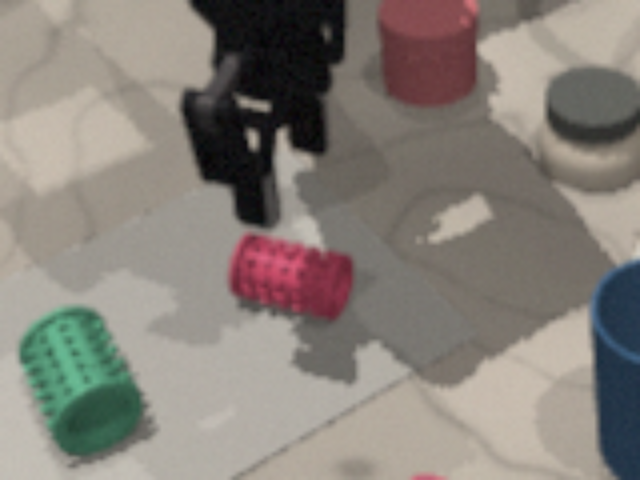

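The open fingers are straight over the pink roller (crop about (290,280)) and aligned with it. Descending with the small correction, then closing.

jog_arm --angular '[[0,0,0],[0,0,0],[0,0,0],[0,0,0],[0,0,0],[0,0,0],[0,0,0],[0,0,0]]' --dp '[[-0.0015,-0.0029,0.015],[0,0,0.02],[0,0,0.018],[0,0,0.012],[0,0,0.006],[0,0,0.003],[0,0,0],[0,0,0]]' --grip '[0.35,0.35,0.35,0.35,0.35,0.35,0.35,0.35]'

```text
time: 4.2
position: [518.0, -141.7, 7.7]
tcp_rot: [0.0, -0.162, 0.987, -0.0]
force: [0.7, -0.4, 1.0]
gripper_width: 55.3
grasp_force: 0.0
```

jog_arm --angular '[[0,0,0],[0,0,0],[0,0,0],[0,0,0],[0,0,0]]' --dp '[[0,0,0],[0,0,0],[0,0,0],[0,0,0],[0,0,0]]' --grip '[0.7,0.7,0.7,0.7,0.7]' --squeeze 20

```text
time: 4.82
position: [517.9, -141.7, 7.7]
tcp_rot: [0.0, -0.162, 0.987, -0.0]
force: [-2.2, 0.2, 6.2]
gripper_width: 35.7
grasp_force: 22.5
```

```bash
python3 j.py 515.5 -141 100 187.4
```

```text
dp mm tool [  2.01   1.39 -92.32] rotvec deg [-1.00e-02  3.00e-02  1.13e+01] now [ 517.9  -141.68    7.68] F [-2.18  0.23  6.22] T [ 0.045  0.187 -0.047] w 35.7 t 4.825
```

jog_arm --angular '[[0,0,0],[0,0,0],[0,0,0],[0,0,3],[0,0,4],[0,0,4.3],[0,0,0],[0,0,0]]' --dp '[[0,0,-0.01],[0,0,-0.025],[0,0,-0.04],[0,0,-0.04],[0,0,-0.04],[0,0,-0.019],[0,0,-0.005],[0,0,0]]' --grip '[0.7,0.7,0.7,0.7,0.7,0.7,0.7,0.7]' --squeeze 25

```text
time: 5.82
position: [517.4, -141.6, 186.1]
tcp_rot: [-0.0, -0.065, 0.998, 0.0]
force: [-0.7, 0.5, -1.6]
gripper_width: 35.2
grasp_force: 25.4
```

```bash
python3 j.py 700 20 186.7 187.4; python3 j.py 700 157.2 186.7 187.4
```

```text
dp mm tool [-202.14  136.38   -0.67] rotvec deg [ 0.   -0.01  0.09] now [ 517.35 -141.56  186.07] F [-0.7   0.54 -1.57] T [-0.029 -0.026 -0.022] w 35.2 t 5.825
dp mm tool [-220.02  272.41   -0.66] rotvec deg [ 0.   -0.01  0.09] now [ 517.35 -141.56  186.07] F [-0.7   0.54 -1.57] T [-0.029 -0.026 -0.022] w 35.2 t 5.825
```

jog_arm --angular '[[0,0,0],[0,0,0],[0,0,0],[0,0,0],[0,0,0],[0,0,0],[0,0,0],[0,0,0]]' --dp '[[-0.02,0.014,0],[-0.04,0.027,0],[-0.04,0.027,0],[-0.04,0.027,0],[-0.04,0.027,0],[-0.022,0.03,0],[-0.011,0.035,0],[-0.006,0.035,0]]' --grip '[0.7,0.7,0.7,0.7,0.7,0.7,0.7,0.7]'

```text
time: 6.82
position: [705.8, 107.8, 183.9]
tcp_rot: [-0.001, -0.065, 0.998, -0.0]
force: [1.4, 0.3, -0.4]
gripper_width: 35.2
grasp_force: 25.4
```

jog_arm --angular '[[0,0,0],[0,0,0],[0,0,0],[0,0,0],[0,0,0]]' --dp '[[-0.001,0.03,0],[0,0.02,0],[0,0,0],[0,0,0],[0,0,0]]' --grip '[0.7,0.7,0.7,0.7,0.7]'

```text
time: 7.45
position: [701.0, 155.3, 186.2]
tcp_rot: [-0.0, -0.064, 0.998, -0.0]
force: [-0.8, 1.0, -0.7]
gripper_width: 35.6
grasp_force: 25.4
```

```bash
cat > look.py <<'E'
from h import *
from j import go
import sys
a=snap("scene"); b=snap("top")
cv2.imwrite(sys.argv[1],np.hstack([cv2.resize(a["color"][90:210,250:390],None,fx=2.8,fy=2.8),cv2.resize(b["color"][100:220,110:250],None,fx=2.8,fy=2.8)])[:,:,::-1])
for n,s in(("scene",a),("top",b)):
    P=cloud(s); hsv=cv2.cvtColor(s["color"],cv2.COLOR_RGB2HSV)
    m=((hsv[...,0]>160)|(hsv[...,0]<3))&(hsv[...,1]>110)&(P[...,2]>150)&(P[...,2]<230)
    q=P[m]; print(n,len(q)); 
    if len(q)>5: print(cv2.minAreaRect(q[:,:2].astype(np.float32)),np.percentile(q[:,2],[2,98]))
E
python3 look.py pics/e.png; python3 j.py 670.8 153.5 186.7 187.4
```

```text
scene 273
((598.6860961914062, 203.85006713867188), (59.949501037597656, 288.910888671875), 62.70994567871094) [185.2106888  216.54938327]
top 0
dp mm tool [30.19  1.87 -0.34] rotvec deg [-0.01  0.01 -0.06] now [700.98 155.5  186.36] F [ 0.43 -0.77 -1.31] T [-0.045 -0.031 -0.005] w 35.7 t 7.55
```

View pics/e.png

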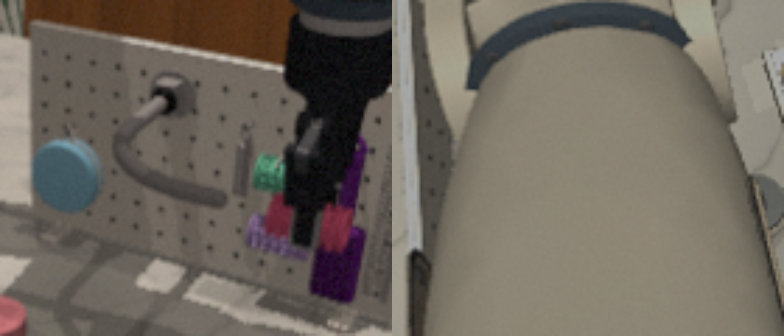

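```bash
python3 - <<'E'
from h import *
a=snap("scene"); P=cloud(a); hsv=cv2.cvtColor(a["color"],cv2.COLOR_RGB2HSV)
m=((hsv[...,0]>160)|(hsv[...,0]<3))&(hsv[...,1]>110)&(P[...,2]>150)&(P[...,2]<230)&(P[...,0]>620)
q=P[m]; print(len(q),cv2.minAreaRect(q[:,:2].astype(np.float32)),np.percentile(q[:,2],[2,50,95,98,100]))
c=np.array([np.cos(.129),np.sin(.129)]);print(np.percentile(q[:,:2]@c,[0,2,98,100]), np.array([700.98,155.5])@c, np.array([629.16,148.09])@c)
E
```

```text
258 ((699.59619140625, 153.96728515625), (42.24789047241211, 59.579959869384766), 89.36845397949219) [186.15093596 205.30911531 215.45287713 216.25602483 229.97521695]
[682.75873899 683.95862586 741.62408352 741.93393892] 715.1594908993754 642.9829999330831
```

jog_arm --angular '[[0,0,0],[0,0,0],[0,0,0],[0,0,0],[0,0,0],[0,0,0],[0,0,0],[0,0,0]]' --dp '[[0.008,0.0018,-0.0015],[0.01,0,0],[0.01,0,0],[0.006,0,0],[0.003,0,0],[0.003,0,0],[0.002,0,0],[0.002,0,0]]' --grip '[0.7,0.7,0.7,0.7,0.7,0.7,0.7,0.7]'

```text
time: 8.6
position: [656.9, 152.5, 187.7]
tcp_rot: [0.0, -0.064, 0.998, 0.0]
force: [-0.3, 0.9, -0.2]
gripper_width: 35.0
grasp_force: 25.4
```

jog_arm --angular '[[0,0,0],[0,0,0],[0,0,0],[0,0,0]]' --dp '[[0.001,0,0],[0.001,0,0],[0.001,0,0],[0,0,0]]' --grip '[0.7,0.7,0.7,0.7]'

```text
time: 9.1
position: [653.9, 152.2, 187.8]
tcp_rot: [-0.0, -0.064, 0.998, 0.0]
force: [-1.0, -0.1, -0.3]
gripper_width: 35.3
grasp_force: 25.4
```

```bash
python3 j.py 670.8 153.5 188 187.4; sleep 0; python3 -c "
from rig import sense
s=sense();print(s['qd'].round(4))"
```

```text
dp mm tool [-16.91  -0.86  -0.22] rotvec deg [ 0. -0. -0.] now [653.92 152.17 187.78] F [-0.96 -0.07 -0.26] T [ 0.028 -0.005 -0.004] w 35.3 t 9.1
[-0.0005 -0.     -0.0038  0.0009 -0.0004 -0.0015]
```

jog_arm --angular '[[0,0,0],[0,0,0],[0,0,0],[0,0,0],[0,0,0],[0,0,0],[0,0,0],[0,0,0]]' --dp '[[0.002,0,0],[0.002,0,0],[0.002,0,0],[0.002,0,0],[0.002,0,0],[0.002,0,0],[0.002,0,0],[0,0,0]]' --grip '[0.7,0.7,0.7,0.7,0.7,0.7,0.7,0.7]'

```text
time: 10.1
position: [639.9, 150.3, 187.8]
tcp_rot: [-0.0, -0.064, 0.998, -0.0]
force: [1.1, 0.7, -0.9]
gripper_width: 35.5
grasp_force: 25.4
```

```bash
python3 look.py pics/f.png
```

```text
scene 238
((637.0118408203125, 149.94581604003906), (59.818546295166016, 39.80938720703125), 7.829887390136719) [188.59797999 217.47994201]
top 0
```

View pics/f.png

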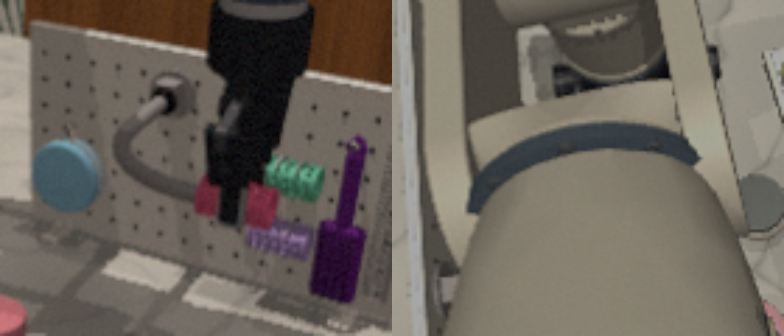

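jog_arm --angular '[[0,0,0],[0,0,0]]' --dp '[[0,0,-0.0015],[0,0,0]]' --grip '[0.7,0.7]'

```text
time: 10.45
position: [640.2, 150.3, 189.4]
tcp_rot: [0.0, -0.064, 0.998, -0.0]
force: [0.8, -0.3, -0.5]
gripper_width: 35.1
grasp_force: 25.4
```

jog_arm --angular '[[0,0,0],[0,0,0]]' --dp '[[0,0,-0.0005],[0,0,0]]' --grip '[0.7,0.7]'

```text
time: 10.7
position: [640.1, 150.4, 189.6]
tcp_rot: [-0.0, -0.064, 0.998, -0.0]
force: [0.8, -0.6, -1.8]
gripper_width: 35.5
grasp_force: 25.4
```

jog_arm --angular '[[0,0,0],[0,0,0]]' --dp '[[0,0,-0.0005],[0,0,0]]' --grip '[0.7,0.7]'

```text
time: 10.95
position: [640.0, 150.3, 189.9]
tcp_rot: [-0.0, -0.064, 0.998, -0.0]
force: [1.7, 0.2, -5.2]
gripper_width: 35.5
grasp_force: 25.6
```

```bash
python3 j.py 640.1 150.3 190.2 187.4
```

```text
dp mm tool [-0.1   0.   -0.32] rotvec deg [-0.01 -0.02 -0.  ] now [640.   150.28 189.88] F [ 1.75  0.22 -5.15] T [-0.027 -0.387 -0.009] w 35.5 t 10.95
```

jog_arm --angular '[[0,0,0],[0,0,0],[0,0,0],[0,0,0]]' --dp '[[0,0,0.002],[0,0,0.0016],[0,0.002,0],[0,0,0]]' --grip '[0.7,0.7,0.7,0.7]'

```text
time: 11.45
position: [639.9, 152.0, 186.8]
tcp_rot: [0.0, -0.065, 0.998, -0.0]
force: [0.6, -3.5, -0.7]
gripper_width: 35.2
grasp_force: 26.2
```

jog_arm --angular '[[0,0,0],[0,0,0]]' --dp '[[0,0.0005,0],[0,0,0]]' --grip '[0.7,0.7]'

```text
time: 11.7
position: [639.8, 152.1, 186.7]
tcp_rot: [-0.0, -0.065, 0.998, -0.001]
force: [1.2, -5.1, 0.2]
gripper_width: 35.2
grasp_force: 26.2
```

jog_arm --angular '[[0,0,0],[0,0,0],[0,0,0],[0,0,0]]' --dp '[[0,-0.002,0],[0,-0.002,0],[0,-0.002,0],[0,0,0]]' --grip '[0.7,0.7,0.7,0.7]'

```text
time: 12.2
position: [640.6, 146.9, 186.7]
tcp_rot: [0.0, -0.064, 0.998, 0.0]
force: [0.6, -0.1, -0.7]
gripper_width: 35.4
grasp_force: 26.2
```

jog_arm --angular '[[0,0,0],[0,0,0]]' --dp '[[0,-0.0007,0],[0,0,0]]' --grip '[0.7,0.7]'

```text
time: 12.45
position: [640.6, 146.2, 186.7]
tcp_rot: [-0.0, -0.064, 0.998, 0.0]
force: [-0.8, 0.2, -0.7]
gripper_width: 35.0
grasp_force: 26.2
```

jog_arm --angular '[[0,0,0],[0,0,0]]' --dp '[[0,-0.0007,0],[0,0,0]]' --grip '[0.7,0.7]'

```text
time: 12.7
position: [640.7, 145.9, 186.7]
tcp_rot: [-0.0, -0.064, 0.998, 0.0]
force: [-0.6, 3.3, -0.5]
gripper_width: 35.6
grasp_force: 26.2
```

jog_arm --angular '[[0,0,0],[0,0,0]]' --dp '[[0,-0.0006,0],[0,0,0]]' --grip '[0.7,0.7]'

```text
time: 12.95
position: [640.7, 145.7, 186.7]
tcp_rot: [-0.0, -0.064, 0.998, 0.001]
force: [-0.8, 5.9, -0.9]
gripper_width: 35.2
grasp_force: 26.2
```

```bash
cat > plan.py <<'E'
import numpy as np, sys
from rod import *
# model (adjustable): pivot & theta as seen in TCP coordinates
M=dict(px=473.26,py=315.36-0.57,th=7.417,off=2.5)
Smax=86+np.pi*50+33
def roller(s,M=M):
    u=np.linspace(max(s-30,12),min(s+30,Smax),121); c,_=path(u); p0,t0=path(min(s,Smax)); p0=p0[0]+max(s-Smax,0)*t0[0]; t0=t0[0]; n0=np.array([-t0[1],t0[0]])
    a=(c-p0)@t0; b=(c-p0)@n0
    if len(u)>1 and a.max()-a.min()>5:
        k=np.polyfit(a,b,1)[0]
    else: k=0.
    r=b-k*a; m=(r.max()+r.min())/2
    if a.max()-a.min()<40 and s>Smax-33-10: k=k
    d=t0+k*n0; d/=np.linalg.norm(d)
    pos=p0+m*n0
    Q=rot(np.radians(M["th"])); tx=-Q@d; pos=Q@pos+[M["px"],M["py"]]
    return pos-M["off"]*tx, np.degrees(np.arctan2(tx[1],tx[0]))%360, (r.max()-r.min())/2
def plan(x,y,h,ss,M=M):
    p=np.array([x,y]);
    for i,s in enumerate(ss):
        q,g,dev=roller(s,M); hr=np.radians(h); X=np.array([np.cos(hr),np.sin(hr)]); Y=np.array([np.sin(hr),-np.cos(hr)])
        d=q-p; dx,dy=round(d@X,1),round(d@Y,1); rz=round(h-g,1)
        p=p+dx*X+dy*Y; h=h-rz
        print(f"s={s:.1f} dx {dx} dy {dy} rz {rz} | pose {p.round(1)} {h:.1f} dev {dev:.1f}", "----" if i%8==7 else "")
E
python3 - <<'E'
from plan import *
q=np.array([640.2,148.95]); 
s0=[s for s in np.arange(300,250,-.5)][np.argmin([np.linalg.norm(roller(s)[0]-q) for s in np.arange(300,250,-.5)])]
print(s0)
plan(640.75,144.85,187.4,[s0]+list(np.arange(s0-2,40,-2)))
E
```

```text
284.5
s=284.5 dx 0.2 dy 4.1 rz -0.0 | pose [640.  148.9] 187.4 dev 0.0 
s=282.5 dx 2.0 dy 0.0 rz -0.0 | pose [638.  148.6] 187.4 dev 0.0 
s=280.5 dx 2.0 dy 0.0 rz -0.0 | pose [636.1 148.4] 187.4 dev 0.0 
s=278.5 dx 2.0 dy 0.0 rz -0.0 | pose [634.1 148.1] 187.4 dev 0.0 
s=276.5 dx 2.0 dy 0.0 rz -0.0 | pose [632.1 147.9] 187.4 dev 0.0 
s=274.5 dx 2.0 dy 0.0 rz -0.0 | pose [630.1 147.6] 187.4 dev 0.0 
s=272.5 dx 2.0 dy 0.0 rz -0.0 | pose [628.1 147.3] 187.4 dev 0.0 
s=270.5 dx 2.0 dy 0.0 rz -0.0 | pose [626.1 147.1] 187.4 dev 0.0 ----
s=268.5 dx 2.0 dy 0.1 rz 0.0 | pose [624.1 146.9] 187.4 dev 0.1 
s=266.5 dx 2.0 dy -0.0 rz 0.1 | pose [622.2 146.7] 187.3 dev 0.1 
s=264.5 dx 2.0 dy 0.0 rz 0.1 | pose [620.2 146.4] 187.2 dev 0.2 
s=262.5 dx 2.0 dy 0.0 rz 0.1 | pose [618.2 146.2] 187.1 dev 0.3 
s=260.5 dx 2.0 dy 0.1 rz 0.2 | pose [616.2 146. ] 186.9 dev 0.3 
s=258.5 dx 2.0 dy 0.0 rz 0.2 | pose [614.2 145.8] 186.7 dev 0.4 
s=256.5 dx 2.0 dy 0.1 rz 0.2 | pose [612.2 145.6] 186.5 dev 0.6 
s=254.5 dx 2.0 dy 0.0 rz 0.2 | pose [610.2 145.4] 186.3 dev 0.7 ----
s=252.5 dx 2.0 dy 0.1 rz 0.3 | pose [
[... 6309 characters left out ...]
 -0.1 rz 0.1 | pose [481.4 252.3] 97.4 dev 0.0 
s=58.5 dx 2.0 dy -0.0 rz -0.0 | pose [481.2 254.3] 97.4 dev 0.0 
s=56.5 dx 2.0 dy -0.0 rz -0.0 | pose [480.9 256.3] 97.4 dev 0.0 
s=54.5 dx 2.0 dy -0.0 rz -0.0 | pose [480.6 258.3] 97.4 dev 0.0 
s=52.5 dx 2.0 dy -0.0 rz -0.0 | pose [480.4 260.3] 97.4 dev 0.0 
s=50.5 dx 2.0 dy -0.0 rz -0.0 | pose [480.1 262.3] 97.4 dev 0.0 
s=48.5 dx 2.0 dy -0.0 rz -0.0 | pose [479.9 264.2] 97.4 dev 0.0 
s=46.5 dx 2.0 dy -0.0 rz -0.0 | pose [479.6 266.2] 97.4 dev 0.0 ----
s=44.5 dx 2.0 dy -0.0 rz -0.0 | pose [479.3 268.2] 97.4 dev 0.0 
s=42.5 dx 2.0 dy -0.0 rz -0.0 | pose [479.1 270.2] 97.4 dev 0.0 
s=40.5 dx 2.0 dy -0.0 rz -0.0 | pose [478.8 272.2] 97.4 dev 0.0
```

jog_arm --angular '[[0,0,0],[0,0,0],[0,0,0],[0,0,0],[0,0,0],[0,0,0],[0,0,0],[0,0,0]]' --dp '[[0.0002,0.0041,0],[0.002,0,0],[0.002,0,0],[0.002,0,0],[0.002,0,0],[0.002,0,0],[0.002,0,0],[0.002,0,0]]' --grip '[0.7,0.7,0.7,0.7,0.7,0.7,0.7,0.7]'

```text
time: 13.95
position: [626.1, 147.1, 186.7]
tcp_rot: [0.0, -0.064, 0.998, -0.0]
force: [-0.3, 1.3, -0.1]
gripper_width: 34.9
grasp_force: 26.2
```

```bash
python3 j.py 626.1 147.1 186.7 187.4
```

```text
dp mm tool [-0.02 -0.03 -0.01] rotvec deg [-0.  0. -0.] now [626.08 147.13 186.69] F [-0.29  1.29 -0.08] T [0.01  0.055 0.012] w 34.9 t 13.95
```

jog_arm --angular '[[0,0,0],[0,0,0.1],[0,0,0.1],[0,0,0.1],[0,0,0.2],[0,0,0.2],[0,0,0.2],[0,0,0.2]]' --dp '[[0.002,0.0001,0],[0.002,0,0],[0.002,0,0],[0.002,0,0],[0.002,0.0001,0],[0.002,0,0],[0.002,0.0001,0],[0.002,0,0]]' --grip '[0.7,0.7,0.7,0.7,0.7,0.7,0.7,0.7]'

```text
time: 14.95
position: [610.2, 145.5, 186.7]
tcp_rot: [0.0, -0.055, 0.998, -0.0]
force: [1.4, 0.6, -0.9]
gripper_width: 35.4
grasp_force: 26.2
```

```bash
python3 j.py 610.2 145.4 186.7 186.3
```

```text
dp mm tool [-0.03 -0.09 -0.01] rotvec deg [-0.    0.   -0.02] now [610.16 145.49 186.69] F [ 1.37  0.59 -0.94] T [ 0.001 -0.017  0.011] w 35.4 t 14.95
```

jog_arm --angular '[[0,0,0.3],[0,0,0.3],[0,0,0.3],[0,0,0.4],[0,0,0.4],[0,0,0.6]]' --dp '[[0.002,0.0001,0],[0.002,0.0001,0],[0.002,0,0],[0.002,0.0001,0],[0.0021,0.0001,0],[0.002,0.0001,0]]' --grip '[0.7,0.7,0.7,0.7,0.7,0.7]'

```text
time: 15.7
position: [598.1, 144.8, 186.7]
tcp_rot: [0.0, -0.035, 0.999, -0.0]
force: [-0.5, -0.7, -0.5]
gripper_width: 35.1
grasp_force: 26.2
```

```bash
python3 j.py 598.1 144.8 186.7 184
```

```text
dp mm tool [-0.04 -0.02  0.01] rotvec deg [-0.    0.   -0.04] now [598.06 144.81 186.71] F [-0.53 -0.71 -0.49] T [-0.02  -0.053 -0.027] w 35.1 t 15.7
```

jog_arm --angular '[[0,0,0.6],[0,0,0.7],[0,0,0.7],[0,0,0.8]]' --dp '[[0.0019,0,0],[0.002,0,0],[0.002,0.0001,0],[0.0019,0,0]]' --grip '[0.7,0.7,0.7,0.7]'

```text
time: 16.2
position: [590.3, 144.5, 186.7]
tcp_rot: [0.0, -0.01, 1.0, 0.0]
force: [0.7, -0.1, -0.0]
gripper_width: 35.5
grasp_force: 26.2
```

```bash
python3 j.py 590.3 144.4 186.7 181.2
```

```text
dp mm tool [-0.03 -0.1   0.  ] rotvec deg [ 0.    0.   -0.06] now [590.27 144.5  186.7 ] F [ 0.71 -0.1  -0.01] T [0.054 0.002 0.004] w 35.5 t 16.2
```

jog_arm --angular '[[0,0,0.8],[0,0,0.9],[0,0,0.9],[0,0,1.0]]' --dp '[[0.002,0,0],[0.002,0.0001,0],[0.0019,0,0],[0.002,0,0]]' --grip '[0.7,0.7,0.7,0.7]'

```text
time: 16.7
position: [582.4, 144.7, 186.7]
tcp_rot: [0.0, 0.022, 1.0, -0.0]
force: [0.1, -0.0, -0.2]
gripper_width: 35.2
grasp_force: 26.2
```

```bash
python3 j.py 582.4 144.6 186.7 177.6
```

```text
dp mm tool [-0.04 -0.05 -0.  ] rotvec deg [-0.    0.   -0.07] now [582.36 144.65 186.7 ] F [ 0.07 -0.02 -0.2 ] T [0.012 0.005 0.022] w 35.2 t 16.7
```

Still free of contact. Continuing.

jog_arm --angular '[[0,0,1.0],[0,0,1.1],[0,0,1.1],[0,0,1.1]]' --dp '[[0.0019,0,0],[0.002,0,0],[0.0019,-0.0001,0],[0.002,0,0]]' --grip '[0.7,0.7,0.7,0.7]'

```text
time: 17.2
position: [574.6, 145.1, 186.7]
tcp_rot: [-0.0, 0.059, 0.998, -0.0]
force: [0.1, 0.4, -0.1]
gripper_width: 35.2
grasp_force: 26.2
```

```bash
python3 j.py 574.7 145 186.7 173.3
```

```text
dp mm tool [-0.13 -0.05 -0.03] rotvec deg [-0.   -0.   -0.08] now [574.57 145.06 186.67] F [ 0.08  0.39 -0.11] T [ 0.008 -0.03   0.004] w 35.2 t 17.2
```

jog_arm --angular '[[0,0,1.1],[0,0,1.2],[0,0,1.1],[0,0,1.1]]' --dp '[[0.002,0,0],[0.0019,0,0],[0.002,-0.0001,0],[0.0019,0,0]]' --grip '[0.7,0.7,0.7,0.7]'

```text
time: 17.7
position: [566.8, 146.1, 186.7]
tcp_rot: [0.0, 0.098, 0.995, -0.0]
force: [0.2, -0.2, -1.5]
gripper_width: 35.3
grasp_force: 26.2
```

```bash
python3 j.py 566.9 146 186.7 168.8
```

```text
dp mm tool [-0.08 -0.1   0.01] rotvec deg [-0.    0.   -0.08] now [566.84 146.11 186.71] F [ 0.16 -0.16 -1.5 ] T [0.015 0.02  0.005] w 35.3 t 17.7
```

jog_arm --angular '[[0,0,1.2],[0,0,1.1],[0,0,1.2],[0,0,1.1]]' --dp '[[0.002,0,0],[0.0019,-0.0001,0],[0.002,0,0],[0.0019,0,0]]' --grip '[0.7,0.7,0.7,0.7]'

```text
time: 18.2
position: [559.2, 147.8, 186.7]
tcp_rot: [-0.0, 0.138, 0.99, -0.0]
force: [0.8, 0.4, 0.7]
gripper_width: 35.1
grasp_force: 26.2
```

```bash
python3 j.py 559.3 147.7 186.7 164.2
```

```text
dp mm tool [-0.13 -0.05 -0.03] rotvec deg [-0.   -0.   -0.08] now [559.19 147.79 186.67] F [0.8  0.37 0.69] T [0.043 0.021 0.022] w 35.1 t 18.2
```

jog_arm --angular '[[0,0,1.2],[0,0,1.1],[0,0,1.2],[0,0,1.1]]' --dp '[[0.002,0,0],[0.002,-0.0001,0],[0.0019,0,0],[0.002,0,0]]' --grip '[0.7,0.7,0.7,0.7]'

```text
time: 18.7
position: [551.7, 150.1, 186.7]
tcp_rot: [0.0, 0.178, 0.984, 0.0]
force: [0.4, 0.1, -0.5]
gripper_width: 35.3
grasp_force: 26.2
```

```bash
python3 j.py 551.7 150 186.7 159.6
```

```text
dp mm tool [-0.05 -0.08 -0.02] rotvec deg [ 0.    0.   -0.08] now [551.68 150.1  186.68] F [ 0.36  0.09 -0.47] T [-0.023 -0.03  -0.014] w 35.3 t 18.7
```

jog_arm --angular '[[0,0,1.2],[0,0,1.1],[0,0,1.2],[0,0,1.1]]' --dp '[[0.0019,-0.0001,0],[0.002,0,0],[0.0019,0,0],[0.002,-0.0001,0]]' --grip '[0.7,0.7,0.7,0.7]'

```text
time: 19.2
position: [544.4, 152.8, 186.7]
tcp_rot: [0.0, 0.217, 0.976, 0.0]
force: [-0.2, 0.4, -0.8]
gripper_width: 35.5
grasp_force: 26.2
```

```bash
python3 j.py 544.4 152.7 186.7 155
```

```text
dp mm tool [-0.07 -0.11 -0.01] rotvec deg [ 0.    0.   -0.08] now [544.38 152.83 186.69] F [-0.23  0.39 -0.85] T [-0.026  0.021 -0.036] w 35.5 t 19.2
```

jog_arm --angular '[[0,0,1.1],[0,0,1.2],[0,0,1.1],[0,0,1.2]]' --dp '[[0.0019,0,0],[0.002,0,0],[0.002,-0.0001,0],[0.0019,0,0]]' --grip '[0.7,0.7,0.7,0.7]'

```text
time: 19.7
position: [537.3, 156.3, 186.7]
tcp_rot: [-0.0, 0.256, 0.967, -0.0]
force: [-0.0, 0.6, -0.4]
gripper_width: 35.4
grasp_force: 26.2
```

```bash
python3 j.py 537.4 156.1 186.7 150.4
```

```text
dp mm tool [-0.13 -0.12 -0.02] rotvec deg [-0.    0.   -0.08] now [537.35 156.27 186.68] F [-0.01  0.58 -0.38] T [-0.05   0.008  0.046] w 35.4 t 19.7
```

jog_arm --angular '[[0,0,1.1],[0,0,1.2],[0,0,1.1],[0,0,1.2]]' --dp '[[0.002,0,0],[0.0019,0,0],[0.002,-0.0001,0],[0.0019,0,0]]' --grip '[0.7,0.7,0.7,0.7]'

```text
time: 20.2
position: [530.6, 160.2, 186.7]
tcp_rot: [-0.0, 0.295, 0.956, -0.0]
force: [0.2, -0.2, -0.1]
gripper_width: 35.8
grasp_force: 26.2
```

```bash
python3 j.py 530.7 160.1 186.7 145.8
```

```text
dp mm tool [-0.12 -0.09 -0.02] rotvec deg [-0.   -0.   -0.08] now [530.65 160.24 186.68] F [ 0.15 -0.18 -0.11] T [ 0.007  0.016 -0.02 ] w 35.8 t 20.2
```

jog_arm --angular '[[0,0,1.1],[0,0,1.2],[0,0,1.1],[0,0,1.2],[0,0,1.1],[0,0,1.1]]' --dp '[[0.002,0,0],[0.0019,-0.0001,0],[0.002,0,0],[0.002,0,0],[0.0019,-0.0001,0],[0.002,0,0]]' --grip '[0.7,0.7,0.7,0.7,0.7,0.7]'

```text
time: 20.95
position: [521.1, 167.2, 186.7]
tcp_rot: [0.0, 0.351, 0.936, 0.0]
force: [-0.1, -0.1, -1.2]
gripper_width: 35.3
grasp_force: 26.2
```

```bash
python3 j.py 521.2 167.1 186.7 139
```

```text
dp mm tool [-0.14 -0.06 -0.02] rotvec deg [ 0.   -0.   -0.08] now [521.14 167.24 186.68] F [-0.08 -0.07 -1.16] T [-0.015 -0.008  0.029] w 35.3 t 20.95
```

jog_arm --angular '[[0,0,1.2],[0,0,1.1],[0,0,1.2],[0,0,1.1],[0,0,1.2],[0,0,1.1]]' --dp '[[0.0019,0,0],[0.002,0,0],[0.0019,-0.0001,0],[0.002,0,0],[0.0019,0,0],[0.002,-0.0001,0]]' --grip '[0.7,0.7,0.7,0.7,0.7,0.7]'

```text
time: 21.7
position: [512.6, 175.2, 186.7]
tcp_rot: [-0.0, 0.407, 0.914, 0.0]
force: [-0.3, -0.2, -0.9]
gripper_width: 34.8
grasp_force: 26.2
```

```bash
python3 j.py 512.6 175 186.7 132.1
```

```text
dp mm tool [-0.15 -0.12 -0.03] rotvec deg [-0.   -0.   -0.08] now [512.59 175.19 186.67] F [-0.26 -0.16 -0.89] T [-0.034 -0.002 -0.009] w 34.8 t 21.7
```

jog_arm --angular '[[0,0,1.2],[0,0,1.1],[0,0,1.2],[0,0,1.1],[0,0,1.1],[0,0,1.2]]' --dp '[[0.002,0,0],[0.0019,0,0],[0.002,-0.0001,0],[0.0019,0,0],[0.002,0,0],[0.0019,-0.0001,0]]' --grip '[0.7,0.7,0.7,0.7,0.7,0.7]'

```text
time: 22.45
position: [505.1, 184.1, 186.7]
tcp_rot: [0.0, 0.461, 0.887, 0.0]
force: [0.6, -0.2, -0.2]
gripper_width: 35.2
grasp_force: 26.2
```

```bash
python3 j.py 505.1 184 186.7 125.2
```

```text
dp mm tool [-0.13 -0.06  0.  ] rotvec deg [ 0.    0.   -0.08] now [505.08 184.14 186.7 ] F [ 0.57 -0.19 -0.21] T [-0.043  0.016  0.01 ] w 35.2 t 22.45
```

jog_arm --angular '[[0,0,1.1],[0,0,1.2],[0,0,1.1],[0,0,1.2],[0,0,1.1],[0,0,1.2]]' --dp '[[0.002,0,0],[0.0019,0,0],[0.002,0,0],[0.002,-0.0001,0],[0.0019,0,0],[0.002,0,0]]' --grip '[0.7,0.7,0.7,0.7,0.7,0.7]'

```text
time: 23.2
position: [498.7, 194.0, 186.7]
tcp_rot: [0.0, 0.513, 0.858, 0.0]
force: [-0.6, 0.2, -0.2]
gripper_width: 35.4
grasp_force: 26.2
```

```bash
python3 j.py 498.7 193.9 186.7 118.3
```

```text
dp mm tool [-0.13 -0.06  0.01] rotvec deg [ 0.    0.   -0.08] now [498.69 194.05 186.71] F [-0.62  0.22 -0.19] T [ 0.004 -0.004 -0.011] w 35.4 t 23.2
```

jog_arm --angular '[[0,0,1.1],[0,0,1.2],[0,0,1.1],[0,0,1.2],[0,0,1.1],[0,0,1.1]]' --dp '[[0.0019,-0.0001,0],[0.002,0,0],[0.0019,0,0],[0.002,-0.0001,0],[0.002,0,0],[0.0019,0,0]]' --grip '[0.7,0.7,0.7,0.7,0.7,0.7]'

```text
time: 23.95
position: [493.5, 204.5, 186.7]
tcp_rot: [-0.0, 0.563, 0.826, -0.0]
force: [0.1, 0.3, -0.1]
gripper_width: 35.3
grasp_force: 26.2
```

```bash
python3 j.py 493.5 204.3 186.7 111.5
```

```text
dp mm tool [-0.22 -0.04 -0.02] rotvec deg [-0.    0.   -0.08] now [493.46 204.52 186.68] F [ 0.08  0.31 -0.11] T [ 0.005  0.072 -0.026] w 35.3 t 23.95
```

jog_arm --angular '[[0,0,1.1],[0,0,1.1],[0,0,1.1],[0,0,1.0],[0,0,1.0],[0,0,0.9]]' --dp '[[0.002,-0.0001,0],[0.0019,0,0],[0.002,0,0],[0.0019,-0.0001,0],[0.002,-0.0001,0],[0.002,0,0]]' --grip '[0.7,0.7,0.7,0.7,0.7,0.7]'

```text
time: 24.7
position: [489.4, 215.6, 186.6]
tcp_rot: [-0.0, 0.607, 0.795, -0.0]
force: [-0.5, 0.2, -1.4]
gripper_width: 35.4
grasp_force: 26.2
```

```bash
python3 j.py 489.4 215.4 186.7 105.3
```

```text
dp mm tool [-0.17 -0.02 -0.05] rotvec deg [-0.01 -0.   -0.07] now [489.38 215.57 186.65] F [-0.53  0.16 -1.41] T [0.044 0.035 0.018] w 35.4 t 24.7
```

jog_arm --angular '[[0,0,0.9],[0,0,0.8],[0,0,0.8],[0,0,0.7],[0,0,0.7],[0,0,0.6]]' --dp '[[0.0019,-0.0001,0],[0.002,-0.0001,0],[0.0019,0,0],[0.002,-0.0001,0],[0.002,-0.0001,0],[0.002,-0.0001,0]]' --grip '[0.7,0.7,0.7,0.7,0.7,0.7]'

```text
time: 25.45
position: [486.2, 227.0, 186.7]
tcp_rot: [0.0, 0.638, 0.77, -0.0]
force: [0.0, 0.6, -0.7]
gripper_width: 34.9
grasp_force: 26.2
```

```bash
python3 j.py 486.2 226.8 186.7 100.8
```

```text
dp mm tool [-0.15 -0.06 -0.03] rotvec deg [-0.    0.   -0.05] now [486.23 226.96 186.67] F [ 0.04  0.55 -0.66] T [ 0.087 -0.03  -0.031] w 34.9 t 25.45
```

jog_arm --angular '[[0,0,0.6],[0,0,0.5],[0,0,0.4],[0,0,0.4],[0,0,0.3],[0,0,0.3],[0,0,0.3],[0,0,0.1]]' --dp '[[0.002,0,0],[0.002,-0.0001,0],[0.002,-0.0001,0],[0.002,-0.0001,0],[0.002,-0.0001,0],[0.002,0,0],[0.002,-0.0001,0],[0.002,-0.0001,0]]' --grip '[0.7,0.7,0.7,0.7,0.7,0.7,0.7,0.7]'

```text
time: 26.45
position: [483.1, 242.7, 186.7]
tcp_rot: [-0.0, 0.657, 0.754, -0.0]
force: [0.5, -0.1, -1.3]
gripper_width: 35.0
grasp_force: 26.2
```

```bash
python3 j.py 483 242.5 186.7 97.9; python3 look.py pics/g.png
```

```text
dp mm tool [-0.18 -0.08 -0.02] rotvec deg [-0.   -0.   -0.01] now [483.06 242.69 186.68] F [ 0.55 -0.09 -1.25] T [ 0.056 -0.038  0.068] w 35.0 t 26.45
scene 145
((478.099853515625, 237.39085388183594), (41.241146087646484, 64.0083236694336), 34.17446517944336) [190.40689129 223.61796302]
top 94
((485.16046142578125, 225.871826171875), (31.863035202026367, 17.363311767578125), 7.8332037925720215) [192.2273917  218.13305092]
```

View pics/g.png

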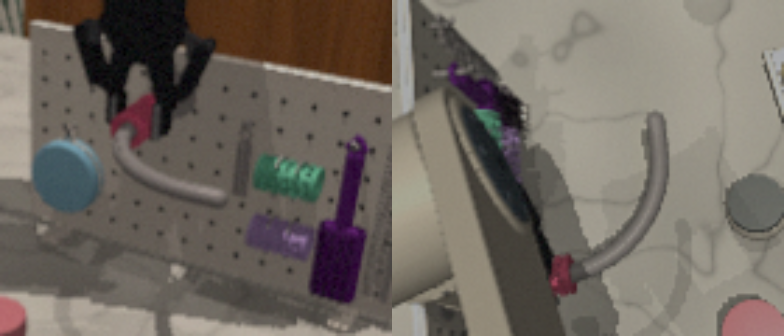

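The roller is on the root section of the rod (crop about (135,120)), past the bend, with 24 mm to go. Closing in.

jog_arm --angular '[[0,0,0.2],[0,0,0.1],[0,0,0.1],[0,0,0],[0,0,0.1],[0,0,0],[0,0,0],[0,0,0]]' --dp '[[0.002,-0.0001,0],[0.002,0,0],[0.002,-0.0001,0],[0.002,0,0],[0.002,-0.0001,0],[0.002,0,0],[0.002,0,0],[0.002,0,0]]' --grip '[0.7,0.7,0.7,0.7,0.7,0.7,0.7,0.7]'

```text
time: 27.55
position: [480.7, 258.5, 186.7]
tcp_rot: [-0.0, 0.66, 0.751, 0.0]
force: [0.1, -0.6, -0.6]
gripper_width: 35.5
grasp_force: 26.2
```

jog_arm --angular '[[0,0,0],[0,0,0],[0,0,0],[0,0,0]]' --dp '[[0.001,0,0],[0.001,0,0],[0.001,0,0],[0,0,0]]' --grip '[0.7,0.7,0.7,0.7]'

```text
time: 28.05
position: [480.3, 261.4, 186.7]
tcp_rot: [-0.0, 0.66, 0.751, -0.0]
force: [0.1, -0.6, -0.4]
gripper_width: 35.4
grasp_force: 26.2
```

```bash
python3 j.py 480 263 186.7 97.4
```

```text
dp mm tool [ 1.64 -0.09 -0.01] rotvec deg [-0. -0. -0.] now [480.3  261.38 186.69] F [ 0.06 -0.55 -0.4 ] T [ 0.032 -0.024 -0.015] w 35.4 t 28.05
```

jog_arm --angular '[[0,0,0],[0,0,0],[0,0,0],[0,0,0],[0,0,0]]' --dp '[[0.0005,0,0],[0.0005,0,0],[0.0005,0,0],[0.0005,0,0],[0,0,0]]' --grip '[0.7,0.7,0.7,0.7,0.7]'

```text
time: 28.68
position: [480.1, 263.4, 186.7]
tcp_rot: [0.0, 0.66, 0.751, 0.0]
force: [0.6, 0.6, -0.3]
gripper_width: 35.1
grasp_force: 26.2
```

jog_arm --angular '[[0,0,0],[0,0,0],[0,0,0]]' --dp '[[0.0005,0,0],[0.0003,0,0],[0,0,0]]' --grip '[0.7,0.7,0.7]'

```text
time: 29.05
position: [479.9, 264.1, 186.6]
tcp_rot: [0.0, 0.66, 0.751, -0.0]
force: [-0.3, -0.4, -0.4]
gripper_width: 35.2
grasp_force: 26.2
```

jog_arm --angular '[[0,0,0],[0,0,0],[0,0,0]]' --dp '[[0.0004,0,0],[0.0004,0,0],[0,0,0]]' --grip '[0.7,0.7,0.7]'

```text
time: 29.42
position: [479.6, 264.6, 186.6]
tcp_rot: [-0.0, 0.66, 0.751, -0.0]
force: [-0.8, -2.7, -0.8]
gripper_width: 35.2
grasp_force: 26.3
```

jog_arm --angular '[[0,0,0],[0,0,0]]' --dp '[[0.0004,0,0],[0,0,0]]' --grip '[0.7,0.7]'

```text
time: 29.68
position: [479.5, 264.9, 186.5]
tcp_rot: [0.0, 0.66, 0.751, -0.0]
force: [-1.4, -4.5, 0.3]
gripper_width: 35.2
grasp_force: 26.3
```

jog_arm --angular '[[0,0,0],[0,0,0],[0,0,0]]' --dp '[[0,-0.0005,0],[0.0002,0,0],[0,0,0]]' --grip '[0.7,0.7,0.7]'

```text
time: 30.05
position: [479.3, 265.1, 186.6]
tcp_rot: [0.0, 0.66, 0.751, -0.0]
force: [-0.2, -5.7, 0.3]
gripper_width: 35.1
grasp_force: 26.2
```

```bash
python3 j.py 479.6 266.2 186.7 97.4
```

```text
dp mm tool [ 1.01  0.45 -0.07] rotvec deg [-0.    0.03  0.  ] now [479.29 265.14 186.63] F [-0.21 -5.67  0.34] T [-0.833  0.054  0.065] w 35.1 t 30.05
```

```bash
python3 - <<'E'
from h import *
d=np.array([np.sin(np.radians(7.417)),-np.cos(np.radians(7.417))]); n=np.array([-d[1],d[0]])
for v in("top","scene"):
    s=snap(v);P=cloud(s); hsv=cv2.cvtColor(s["color"],cv2.COLOR_RGB2HSV)
    m=((hsv[...,0]>160)|(hsv[...,0]<3))&(hsv[...,1]>110)&(P[...,2]>185)&(P[...,2]<225)&(P[...,0]>440)&(P[...,0]<540)
    q=P[m]; r=q[:,:2]-[473.26,315.36]; print(v,len(q),"along",np.percentile(r@d,[0,2,50,98,100]).round(1),"lat",np.percentile(r@n,[2,98]).round(1))
from rig import sense
s=sense();print(s["time"],s["force"].round(1))
E
```

```text
top 124 along [55.2 55.8 67.3 76.3 76.5] lat [-15.6  15.2]
scene 147 along [-8.7 21.3 63.3 80.  81. ] lat [-19.8  17.9]
30.15 [-0.5 -5.6  0.1]
```

The rear end of the roller sits 76.5 mm from the pivot in the top view, so it is home, and it has been held at 5.7 N. Releasing.

jog_arm --angular '[[0,0,0],[0,0,0],[0,0,0],[0,0,0],[0,0,0]]' --dp '[[0,0,0],[0,0,0],[0,0,0],[0,0,0],[0,0,0]]' --grip '[0.7,0.48,0.45,0.42,0.42]' --squeeze 20

```text
time: 30.78
position: [479.3, 265.6, 186.7]
tcp_rot: [-0.0, 0.66, 0.751, 0.0]
force: [-0.5, 0.1, -0.1]
gripper_width: 49.7
grasp_force: 0.0
```

```bash
cat > pos.py <<'E'
from h import *
d=np.array([np.sin(np.radians(7.417)),-np.cos(np.radians(7.417))]); n=np.array([-d[1],d[0]])
for v in("top","scene"):
    s=snap(v);P=cloud(s); hsv=cv2.cvtColor(s["color"],cv2.COLOR_RGB2HSV)
    m=((hsv[...,0]>160)|(hsv[...,0]<3))&(hsv[...,1]>110)&(P[...,2]>180)&(P[...,2]<225)&(P[...,0]>440)&(P[...,0]<540)
    q=P[m]; r=q[:,:2]-[473.26,315.36]; print(v,len(q),"along",np.percentile(r@d,[0,2,50,98,100]).round(1),"lat",np.percentile(r@n,[2,98]).round(1),np.percentile(q[:,2],[95,98]))
E
python3 pos.py;python3 j.py 479.6 264 186.7 97.4
```

```text
top 132 along [51.8 52.7 67.4 77.5 78.5] lat [-15.8  14.7] [214.51869646 215.6287629 ]
scene 184 along [-10.7  11.5  57.8  80.9  81.9] lat [-22.2  19.8] [214.44537934 215.27127623]
dp mm tool [-1.56  0.1   0.  ] rotvec deg [ 0.   -0.01 -0.  ] now [479.3  265.54 186.7 ] F [-1.14 -0.39  0.02] T [-0.002  0.004 -0.011] w 49.6 t 30.875
```

jog_arm --angular '[[0,0,0],[0,0,0],[0,0,0],[0,0,0],[0,0,0],[0,0,0]]' --dp '[[0,0,-0.005],[0,0,-0.01],[0,0,-0.02],[0,0,-0.03],[0,0,-0.04],[0,0,0]]' --grip '[0.42,0.42,0.42,0.42,0.42,0.42]'

```text
time: 31.62
position: [481.0, 266.4, 295.7]
tcp_rot: [0.001, 0.66, 0.751, 0.003]
force: [0.0, -0.7, -0.4]
gripper_width: 49.7
grasp_force: 0.0
```

```bash
python3 pos.py; python3 look.py pics/h.png;python3 j.py 479.6 264 186.7 97.4
```

```text
top 319 along [18.7 20.7 49.6 77.7 78. ] lat [-15.7  14.9] [215.89459272 216.63892888]
scene 200 along [-8.3 12.5 51.9 80.8 82.2] lat [-13.6  16.3] [213.80414743 214.77896731]
scene 201
((477.3930358886719, 280.0073547363281), (34.530155181884766, 93.441162109375), 10.42557430267334) [185.32764778 215.23268405]
top 319
((479.1371765136719, 267.00543212890625), (34.290428161621094, 58.995086669921875), 9.927257537841797) [193.85187653 215.95901218]
dp mm tool [ -1.2    0.81 104.24] rotvec deg [-0.07  0.03 -0.  ] now [478.76 265.15 290.94] F [0.28 0.32 0.27] T [ 0.03  -0.012 -0.002] w 50.0 t 31.825
```

View pics/h.png

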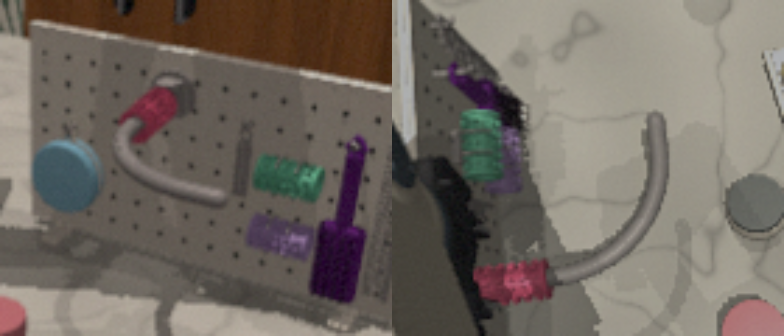

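```bash
python3 pos.py | head -1; python3 -c "
from rig import manip
print(manip.job_done())"
```

```text
top 321 along [18.6 21.2 49.1 77.1 78.2] lat [-15.8  15. ] [215.3166885  216.33702537]
the job is handed in; nothing more can be done
None
```

I threaded the pink roller round the bend, pressed it onto the cone at about 5.7 N, released it and handed the job in at about 32 s. After release it settled back about 1.5 mm, to roughly 48.4 mm from the pivot by camera (limit 50 mm, camera good to about 2 mm); the final verdict was not shown to me.

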